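# Set out the sieve nest, sample jar and tin

### The arm

A 6-joint arm with a two-finger parallel gripper is mounted at the origin on a cart in front of the work surface, level with it; the furniture and walls round the work are solid. World frame = base frame: x ahead of the robot, y to its left, z up, the work surface at z = 0. Lengths are in m, angles in rad, forces in N, time in s.
With the tool pointing down it reaches from about 0.425 to 0.95 m from the base axis. Payload 3.5 kg.
Tool frame: the origin (TCP) lies midway between the tips of the shut fingers; the grasp point (between the pads) lies 19 mm behind it; z points along the fingers, y is the direction in which the jaws open and shut (so a half turn about z gives the same grasp; the last joint's range is limited). The gripper opens to 85 mm and grips with 20 to 120 N. Pads are 22 mm wide; open, the fingers measure 114 mm over their backs; the gripper's body (76 mm by 85 mm) begins 54 mm behind the grasp point. The pads swing forward as they close: fully open they stand 13 mm farther back than shut.
Start: joints at [-1.349, 0.286, 1.577, -0, 1.279, -0.15], TCP at [0.245, -0.629, 0.231] pointing down, gripper open.
Joint ranges: [-2.77, 2.77], [-0.9, 2.22], [0.21, 2.48], [-1.53, 4.67], [0.24, 2.81], [-2.84, 2.84]. Speed limits (rad/s): [2.79, 2.79, 3.14, 3.14, 3.14, 3.14].

### API

Orientations are given as a unit quaternion [x, y, z, w].
In Python, from plant import ctrl gives the robot as it stands.
- The arm moves only by the tool apply_moves, never from a script. Its argument "moves" is a list that holds one entry, the list of rows, each a list of 7 numbers: the shift along the tool's x, y, z in m, then the turn, a rotation vector about the tool's x, y, z in degrees, then the gripper's target within -1 to 1 (shut at 1, half-way at 0, fully open at -1). In form: [[[tx, ty, tz, ax, ay, az, hand], ...]]. A call has 1 to 12 rows; each row shifts and turns the pose as measured when the row begins, along the tool's axes as they then stand; what a row does not reach is not made up. A row lasts 1/10 s, in which the tool goes at most 50 mm and 8.59 degrees, less where a joint would pass 70% of its speed; a pose out of reach is approached as far as the arm can. A call with a gripper value outside its range is refused whole. The fingers move at their own pace and stop on an object; "force" is the grip in N (left out, the last holds). Time passes only in rows, so rows that do not move let the fingers close. It gives the time, the measured TCP pose, the force and the opening at its end, in the units of the state.
- ctrl.get_state(): the state, without advancing time (a new reading comes with each control period).
- ctrl.read_camera(name): name is "side" or "top" or "wrist"; returns the picture (420x560x3 uint8, red, green, blue); there is no depth.
- ctrl.get_calibration(name): a dict with "camera_matrix" (3x3 intrinsics, pixels), "k1" (the pictures are not rectified: a ray, as slopes to the right and down, at radius r is drawn at 1 + k1 r^2 times it, then the intrinsics apply), "cam_to_world" (4x4, takes a point from camera to world coordinates). Camera axes: x right, y up, looking along -z (the intrinsics and any distortion apply to the point x, -y, -z); pixel columns grow to the right and rows downward; lengths in m; the calibration is good to about 2 mm. A picture is of the moment at which its call begins: read the wrist's pose just before it. get_calibration takes no time and is no camera call; for the wrist camera it gives the pose at the moment of the call.
- ctrl.sign_off(): hands the job in, once; it reports no verdict.
The state is a dict: "time": time; "qpos": joint angles; "dq": joint speeds; "joint_efforts": joint torques, N m; "eef_pos": TCP position; "tcp_rot": TCP orientation; "contact_force": force on the tool from outside, world axes, zero at the start; "wrist_torque": the same for the moment, N m; "opening": opening from 0.0 (shut) to 1.0 (fully open).
Only numpy, scipy, OpenCV 4.12 (cv2) and the standard library are available. Lean on these libraries where they do the work, as an engineer would, in place of code of your own. Each camera call takes 0.05 s, during which the arm holds its last target. There are 200 camera calls.

### The job

Set up for dry sieving around the round brass receiving pan, which stays where it stands. Working up from the pan, nest the finest-meshed sieve in the pan, the medium one on the fine one and the coarsest on top, each seated squarely all the way down, and leave the top open for pouring. Stand the sample jar upright to the right of the nest and the round aluminium tin upright to its left (right and left as seen from the robot), each level with the nest, neither nearer nor farther, and about 12 cm from it centre to centre; leave the dark rock and the hand lens where they lie.

Things in the scene. Friction and masses are not known exactly. Their poses are not given: they have to be found in the camera images.
- pan: Round brass receiving pan of the sieve set: plain closed bottom (3 mm thick), no mesh, outside diameter 62 mm, mouth 58 mm, 24 mm tall, standing loose on the black mat (3.5 mm thick) at the left of the desk; jar and tin end on this mat too. Origin: centre of its underside. Its x axis points away from the robot, y to the robot's left, z up. 0.3 kg.
- fine_sieve: Finest, lowest sieve: brass ring 62 mm diameter, 27 mm tall, open top, wire mesh with 1 mm openings (like cloth). Origin: centre of underside, z up. The lowest 7 mm is a 54 mm skirt that drops into the 58 mm mouth below until the shoulder meets that rim. Grip the ring with fingertips at least 9 mm above the origin, to clear the piece below. Seated: origin 17 mm above the pan's. 0.12 kg
- medium_sieve: Medium sieve: brass ring 62 mm diameter, 32 mm tall, open top, wire mesh with 5 mm openings. Origin: centre of underside, z up. The lowest 7 mm is a 54 mm skirt that drops into the 58 mm mouth below until the shoulder meets that rim. Grip the ring with fingertips at least 9 mm above the origin, to clear the piece below. Seated: origin 20 mm above the fine one's. 0.12 kg
- coarse_sieve: Coarsest, tallest sieve: brass ring 62 mm diameter, 37 mm tall, open top, wire mesh with 12 mm openings (few wires). Origin: centre of underside, z up. The lowest 7 mm is a 54 mm skirt that drops into the 58 mm mouth below until the shoulder meets that rim. Grip the ring with fingertips at least 9 mm above the origin, to clear the piece below. Seated: origin 25 mm above the medium one's. 0.12 kg
- jar: Sample jar: clear glass, half full of pale sand, with a fixed black ribbed screw lid; 42 mm diameter, 62 mm tall, 0.09 kg. Origin: centre of its underside, z up. Grip round the body.
- tin: Round grey aluminium sample tin with a fixed press lid, 58 mm diameter, 38 mm tall, 0.09 kg. Origin: centre of its underside, z up. Grip round it.
- rock: Bystander: dark flat rock specimen, 35 x 57 x 18 mm. Origin under its middle, y along it.
- lens: Bystander: folding hand lens in a black case, 32 x 56 x 13 mm. Origin under its middle, y along it.
Not all that is in view belongs to the job. What is shaped like the tin but purple is not meant.

How it is judged:
On the way, in this order (a step that is already met when the one before it is completed fails the run):
1. the fine sieve is seated in the pan (horizontal distance between fine_sieve and pan below 0.005 m and z of fine_sieve in the frame of pan between 0.014 and 0.02 m and angle between fine_sieve's own z axis and vertical below 0.06 rad), for 0.2 s.
2. the medium sieve is seated on the fine sieve (horizontal distance between medium_sieve and fine_sieve below 0.005 m and z of medium_sieve in the frame of fine_sieve between 0.017 and 0.023 m and angle between medium_sieve's own z axis and vertical below 0.06 rad), for 0.2 s.
3. the coarse sieve is seated on the medium sieve (horizontal distance between coarse_sieve and medium_sieve below 0.005 m and z of coarse_sieve in the frame of medium_sieve between 0.022 and 0.028 m and angle between coarse_sieve's own z axis and vertical below 0.06 rad), for 0.2 s.
At the end, for the whole second after the job is handed in: Fine in pan, medium on fine, coarse on medium: each centred within 5 mm, within 3 mm of full depth, level within 0.06 rad. Jar right of the pan, tin left, standing on the mat, 105 to 135 mm off along its y and within 20 mm along its x, upright. All released and at rest (all of step 1 and all of step 2 and all of step 3 and y of jar in the frame of pan between -0.135 and -0.105 m and x of jar in the frame of pan between -0.02 and 0.02 m and angle between each of jar, tin's own z axis and vertical below 0.08 rad and height (world z) of each of jar, tin below 0.008 m and y of tin in the frame of pan between 0.105 and 0.135 m and x of tin in the frame of pan between -0.02 and 0.02 m and angle between pan's own z axis and vertical below 0.06 rad and linear speed of each of pan, fine_sieve, medium_sieve, coarse_sieve, jar, tin below 0.01 m/s and contact force between each of fine_sieve, medium_sieve, coarse_sieve, jar, tin and the fingers below 0.1 N); the robot touches nothing.
It fails at once if the pan is moved more than 25 mm from where it stood (distance of pan from where it was at the start of the episode above 0.025 m).
It fails at once if the sample jar or the tin is tipped over (angle between any of jar, tin's own z axis and vertical above 0.6 rad).
It fails at once if the rock or the hand lens is moved more than 25 mm (distance of any of rock, lens from where it was at the start of the episode above 0.025 m).
It also fails if it takes over 118 s, if anything falls off the work surface, if the arm or the gripper's body presses on something with over 40 N, if the wrist force passes 120 N, or if a joint passes its speed limit or range.

## Working session

There is one attempt and no reset: what is moved stays moved. The work goes in short steps, Python scripts to look and compute and a tool call to move; the robot and the scene stay as the last step left them, time stands still between calls to the robot, and variables do not carry over. Pictures are saved under pics/ and viewed, about 12 in all and at most 16, crops included, and the job is handed in when it is done.

Besides the shell and the picture viewer there is one more tool, called after "Call:" as a command line: name --argument value ..., lists and objects as JSON in quotes. apply_moves: Moves the arm, as the interface text tells. Its arguments: {"type":"object","properties":{"moves":{"type":"array","items":{"type":"array","items":{"type":"array","items":{"type":"number"}}}},"force":{"type":"number"}},"required":["moves"]}

```bash
mkdir -p pics; ls
cat > h.py <<'E'
import numpy as np, cv2
from plant import ctrl
def cap(name,fn):
    c=ctrl.get_calibration(name); im=ctrl.read_camera(name)
    cv2.imwrite('pics/'+fn,im[:,:,::-1]); np.save('pics/'+fn+'.npy',c,allow_pickle=True); return im,c
def ray(c,px):
    K=np.array(c['camera_matrix']); k=c['k1']; T=np.array(c['cam_to_world'])
    d=cv2.undistortPoints(np.array([[px]],float),K,np.array([k,0,0,0.]))[0,0]
    return T[:3,3],T[:3,:3]@np.array([d[0],-d[1],-1])
def onz(c,px,z):
    o,d=ray(c,px); return o+d*(z-o[2])/d[2]
def proj(c,p):
    K=np.array(c['camera_matrix']); T=np.array(c['cam_to_world'])
    q=T[:3,:3].T@(np.array(p)-T[:3,3]); s=np.array([q[0],-q[1]])/-q[2]
    s=s*(1+c['k1']*(s@s)); return K[0,0]*s[0]+K[0,2],K[1,1]*s[1]+K[1,2]
def load(fn): return cv2.imread('pics/'+fn)[:,:,::-1],np.load('pics/'+fn+'.npy',allow_pickle=True).item()
E
python3 - <<'E'
from h import *
for n in ['side','top','wrist']:
    im,c=cap(n,n+'0.png'); print(n,np.round(np.array(c['cam_to_world']),3).tolist(),np.array(c['camera_matrix'])[0,0],c['k1'])
s=ctrl.get_state(); print(s)
E
```

```text
pics
side [[-0.89, 0.239, -0.388, 0.05], [-0.456, -0.461, 0.761, 0.982], [0.003, 0.854, 0.52, 0.72], [0.0, 0.0, 0.0, 1.0]] 532.3196590812696 0.038716944375079214
top [[0.002, 0.987, -0.158, 0.374], [-1.0, 0.003, 0.002, -0.021], [0.003, 0.158, 0.987, 1.072], [0.0, 0.0, 0.0, 1.0]] 461.62709722864247 0.048817871833086
wrist [[0.363, 0.894, 0.263, 0.311], [-0.932, 0.349, 0.101, -0.603], [-0.001, -0.282, 0.959, 0.373], [0.0, 0.0, 0.0, 1.0]] 309.191658227099 -0.04712023688014732
{'time': 0.15, 'qpos': array([-1.34899289e+00,  2.87026565e-01,  1.57781019e+00,  2.13901550e-05,
        1.27857920e+00, -1.50010374e-01]), 'dq': array([ 0.00137226, -0.00414566, -0.00411022,  0.00041791, -0.00141762,
        0.00175775]), 'joint_efforts': array([ 3.77356173e-04, -4.06600857e+01, -2.93144721e+01, -2.00810632e-04,
        3.91221227e-03,  4.12924265e-06]), 'eef_pos': array([ 0.24514792, -0.62838188,  0.23023851]), 'tcp_rot': array([ 9.82769187e-01,  1.84834775e-01, -2.24858098e-05, -9.11431322e-04]), 'contact_force': array([ 0.18847376,  0.20711654, -1.13987662]), 'wrist_torque': array([ 0.03468893, -0.02723161, -0.00534773]), 'opening': 0.9986306115571162}
```

View pics/top0.png

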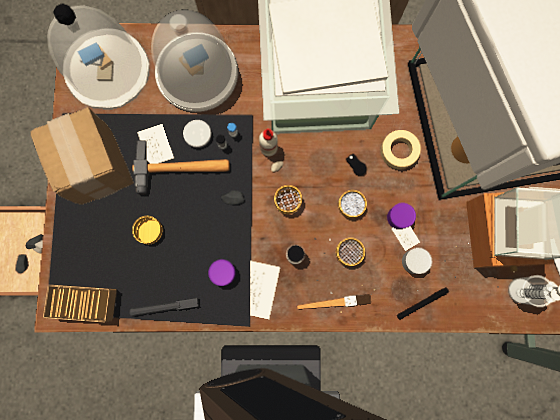

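View pics/side0.png

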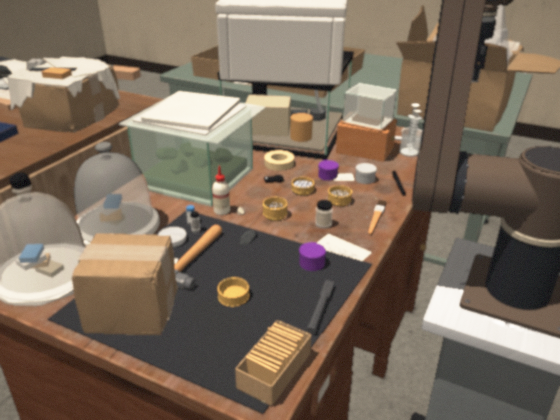

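Run:
```python
from h import *
im,c=load('top0.png')
a=im[180:280,265:440]; a=cv2.resize(a,None,fx=4.5,fy=4.5,interpolation=cv2.INTER_CUBIC)
cv2.imwrite('pics/crop1.png',a[:,:,::-1])
for n,p,z in [('pan',(147,231),.0275),('A',(288,199),.03),('B',(352,204),.03),('C',(351,251),.03),('jar',(296,255),.062),('tin',(418,261),.038),('rock',(232,197),.015),('lens',(356,163),.01),('purp',(222,273),.04),('boxnr',(128,185),.1),('boxnl',(60,200),.1)]:
    print(n,np.round(onz(c,p,z),3))
hsv=cv2.cvtColor(im,cv2.COLOR_RGB2HSV)
print([ (hsv[y,x]).tolist() for x,y in [(418,261),(147,231),(296,255),(402,216)]])
```

```text
pan [0.504 0.273 0.028]
A [ 0.578 -0.047  0.03 ]
B [ 0.567 -0.193  0.03 ]
C [ 0.459 -0.188  0.03 ]
jar [ 0.448 -0.063  0.062]
tin [ 0.437 -0.335  0.038]
rock [0.586 0.084 0.015]
lens [ 0.669 -0.208  0.01 ]
purp [0.409 0.1   0.04 ]
boxnr [0.594 0.298 0.1  ]
boxnl [0.561 0.438 0.1  ]
[[21, 25, 233], [25, 155, 253], [0, 9, 28], [145, 167, 169]]
```

View pics/crop1.png

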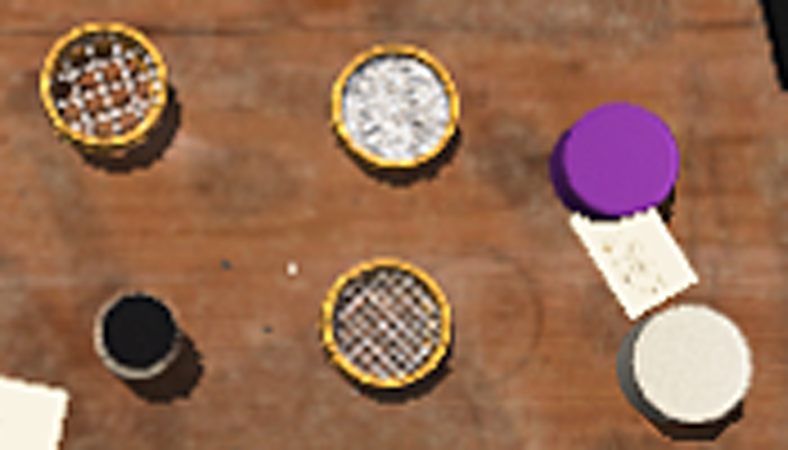

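View pics/wrist0.png

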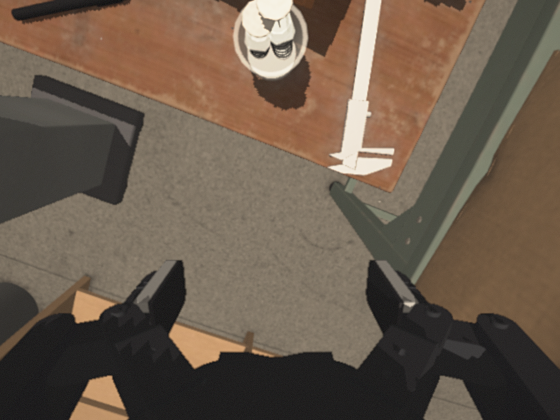

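```bash
cat >> h.py <<'E'
def blob(im,mask,near,r):
    m=np.zeros(mask.shape,np.uint8); cv2.circle(m,tuple(int(v) for v in near),int(r),255,-1)
    m&=mask; m=cv2.morphologyEx(m,cv2.MORPH_CLOSE,np.ones((5,5)))
    cs,_=cv2.findContours(m,cv2.RETR_EXTERNAL,cv2.CHAIN_APPROX_NONE)
    return cv2.convexHull(max(cs,key=cv2.contourArea))
def brass(im):
    h=cv2.cvtColor(im,cv2.COLOR_RGB2HSV); return cv2.inRange(h,(15,120,130),(33,255,255))
def tri(c1,p1,c2,p2):
    o1,d1=ray(c1,p1);o2,d2=ray(c2,p2)
    t=np.linalg.lstsq(np.c_[d1,-d2],o2-o1,rcond=None)[0]; a=o1+d1*t[0];b=o2+d2*t[1]; return (a+b)/2,np.linalg.norm(a-b)
E
python3 - <<'E'
from h import *
im,c=load('top0.png'); s,cs=load('side0.png')
for n,p,z in [('pan',(147,231),.0275),('coarse',(288,199),.037),('fine',(352,204),.027),('med',(351,251),.032)]:
    h=blob(im,brass(im),p,20); e=cv2.fitEllipse(h); print(n,np.round(e[0],1),np.round(e[1],1),np.round(onz(c,e[0],z),4))
print('box',tri(c,(128,185),cs,(173,240)), tri(c,(60,203),cs,(80,250)))
E
```

```text
pan [146.7 229.5] [28.  30.3] [0.5074 0.2741 0.0275]
coarse [287.6 199. ] [27.9 29.8] [ 0.577  -0.0454  0.037 ]
fine [352.2 202.9] [27.3 28.6] [ 0.57   -0.1943  0.027 ]
med [350.1 251.2] [28.2 29.7] [ 0.4587 -0.186   0.032 ]
box (array([0.60571197, 0.30079558, 0.11882344]), np.float64(0.03475351444054579)) (array([0.60180989, 0.45442207, 0.17783455]), np.float64(0.15000261599113446))
```

Call:
apply_moves --moves '[[[0.038,-0.028,0,0,0,7.1,-1],[0.035,-0.032,0,0,0,7.1,-1],[0.031,-0.036,0,0,0,7.1,-1],[0.026,-0.04,0,0,0,0,-1],[0.026,-0.04,0,0,0,0,-1],[0.026,-0.04,0,0,0,0,-1],[0.026,-0.04,0,0,0,0,-1],[0.026,-0.04,0,0,0,0,-1],[0.026,-0.04,0,0,0,0,-1],[0.026,-0.04,0,0,0,0,-1],[0.026,-0.04,0,0,0,0,-1],[0,0,0,0,0,0,-1]]]' --force 30

```text
time: 1.35
eef_pos: [0.5444, -0.1764, 0.2261]
tcp_rot: [1.0, -0.011, -0.001, -0.003]
contact_force: [-0.9, -1.1, 0.6]
opening: 1.0
```

```bash
cat >> h.py <<'E'
from scipy.spatial.transform import Rotation as R
def to(p):
    s=ctrl.get_state(); r=R.from_quat(s['tcp_rot']); T=r.inv()
    e=(T*R.from_quat([1,0,0,0])).as_rotvec(degrees=True)
    print('tcp',np.round(s['eef_pos'],4),'move',np.round(T.apply(np.array(p)-s['eef_pos']),4),'turn',np.round(e,2))
def find(im,c,p,R0=.031,mask=None,f=1.35):
    u=np.array(proj(c,p)); rad=max(np.hypot(*(np.array(proj(c,np.array(p)+d))-u)) for d in ([R0,0,0],[0,R0,0]))
    h=blob(im,brass(im) if mask is None else mask,u,rad*f); q=np.array([onz(c,x[0].astype(float),p[2])[:2] for x in h],np.float32)
    e=cv2.fitEllipse(h); m=cv2.minEnclosingCircle(q); g=onz(c,e[0],p[2])
    print('ell',np.round(e[0],1),np.round(e[1],1),'->',np.round(g,4),'circ',np.round(m[0],4),round(m[1],4)); return g
E
python3 - <<'E'
from h import *
im,c=cap('wrist','w1.png'); 
find(im,c,[.57,-.194,.027]); find(im,c,[.459,-.186,.032])
to([.57,-.194,.15])
E
```

```text
ell [293.6 159.3] [57.4 58.1] -> [ 0.5706 -0.1964  0.027 ] circ [ 0.5698 -0.1961] 0.0323
ell [287. 252.] [51.6 55.6] -> [ 0.4619 -0.1877  0.032 ] circ [ 0.4623 -0.1887] 0.0356
tcp [ 0.5434 -0.1782  0.2259] move [0.0273 0.0156 0.0758] turn [-0.33  0.2  -1.34]
```

View pics/w1.png

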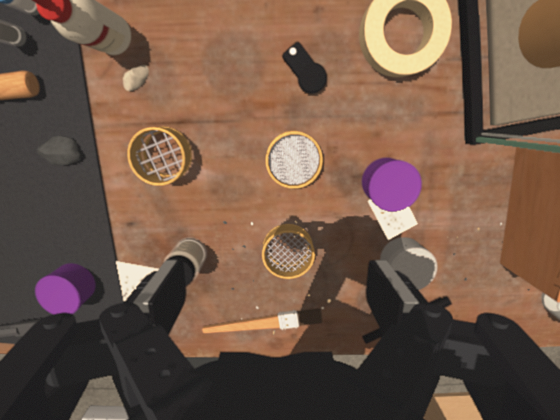

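Call:
apply_moves --moves '[[[0.013,0.009,0.03,-0.3,0.2,-1.3,-1],[0.013,0.009,0.04,0,0,0,-1],[0,0,0.04,0,0,0,-1],[0,0,0.03,0,0,0,-1],[0,0,0,0,0,0,-1],[0,0,0,0,0,0,-1]]]'

```text
time: 2.0
eef_pos: [0.5694, -0.2029, 0.084]
tcp_rot: [1.0, -0.002, 0.002, 0.002]
contact_force: [-0.3, -0.0, 0.4]
opening: 1.0
```

Run:
```python
from h import *
to([.5702,-.1962,.010])
```

```text
tcp [ 0.5694 -0.2029  0.084 ] move [ 0.0006 -0.007   0.074 ] turn [ 0.26 -0.18 -0.19]
```

Call:
apply_moves --moves '[[[0,-0.004,0.03,0,0,-0.2,-1],[0.001,-0.003,0.02,0,0,0,-1],[0,0,0.008,0,0,0,-1],[0,0,0,0,0,0,-1],[0,0,0,0,0,0,-1]]]'

```text
time: 2.5
eef_pos: [0.576, -0.2022, 0.0357]
tcp_rot: [1.0, -0.001, 0.009, 0.007]
contact_force: [-0.4, -0.3, 1.4]
opening: 1.0
```

Run:
```python
from h import *
to([.5702,-.1962,.010])
```

```text
tcp [ 0.576  -0.2022  0.0357] move [-0.0063 -0.0063  0.0255] turn [ 0.77 -1.03 -0.15]
```

Call:
apply_moves --moves '[[[-0.006,-0.006,0,0.8,-1.0,0,-1],[0,0,0.01,0,0,0,-1],[0,0,0,0,0,0,-1]]]'

```text
time: 2.8
eef_pos: [0.5717, -0.1971, 0.0291]
tcp_rot: [1.0, -0.001, 0.002, 0.001]
contact_force: [-0.6, 0.1, -0.4]
opening: 0.999
```

Run:
```python
from h import *
to([.5702,-.1962,.010])
```

```text
tcp [ 0.5717 -0.1971  0.0291] move [-0.0016 -0.0009  0.0191] turn [ 0.08 -0.28 -0.17]
```

Call:
apply_moves --moves '[[[-0.002,-0.001,0.012,0,-0.3,0,-1],[0,0,0.01,0,0,0,-1],[0,0,0,0,0,0,-1]]]'

```text
time: 3.1
eef_pos: [0.5696, -0.196, 0.0054]
tcp_rot: [1.0, -0.001, -0.0, 0.001]
contact_force: [-0.1, -0.1, -0.8]
opening: 0.999
```

Run:
```python
from h import *
to([.5702,-.1962,.010])
```

```text
tcp [ 0.5696 -0.196   0.0054] move [ 0.0006  0.0002 -0.0046] turn [ 0.1   0.03 -0.15]
```

Call:
apply_moves --moves '[[[0,0,-0.005,0,0,0,0.2],[0,0,0,0,0,0,0.5],[0,0,0,0,0,0,1],[0,0,0,0,0,0,1],[0,0,0,0,0,0,1],[0,0,0,0,0,0,1]]]' --force 30

```text
time: 3.7
eef_pos: [0.5696, -0.196, 0.0106]
tcp_rot: [1.0, -0.001, -0.001, 0.001]
contact_force: [0.4, 0.2, -0.6]
opening: 0.71
```

Run:
```python
from h import *
to([.5702,-.1962,.010]); im,c=cap('wrist','w2.png')
```

```text
tcp [ 0.5696 -0.196   0.0106] move [0.0006 0.0002 0.0006] turn [ 0.08  0.07 -0.14]
```

View pics/w2.png

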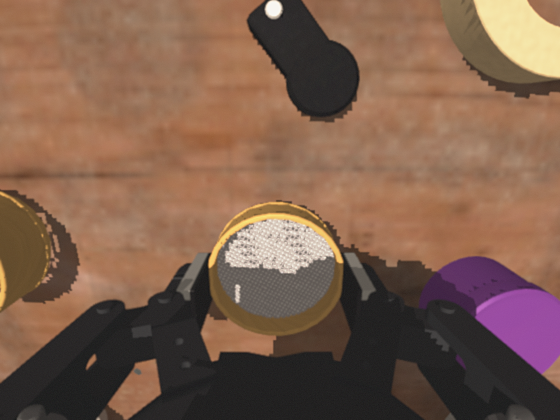

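Call:
apply_moves --moves '[[[0,0,-0.02,0,0,0,1],[0,0,-0.04,0,0,0,1],[0,0,-0.05,0,0,0,1],[-0.005,-0.02,-0.05,0,0,0,1],[-0.01,-0.03,-0.02,0,0,0,1],[-0.011,-0.045,0,0,0,0,1],[-0.011,-0.045,0,0,0,0,1],[-0.011,-0.045,0,0,0,0,1],[-0.011,-0.045,0,0,0,0,1],[-0.011,-0.045,0,0,0,0,1],[-0.011,-0.045,0,0,0,0,1],[-0.011,-0.045,0,0,0,0,1]]]'

```text
time: 4.95
eef_pos: [0.4779, 0.1759, 0.196]
tcp_rot: [1.0, -0.008, 0.002, -0.0]
contact_force: [0.7, 0.1, -0.4]
opening: 0.709
```

Run:
```python
from h import *
to([.467,.274,.2])
```

```text
tcp [0.4779 0.1759 0.196 ] move [-0.0124 -0.0979 -0.004 ] turn [-0.04 -0.2  -0.87]
```

Call:
apply_moves --moves '[[[-0.004,-0.04,-0.002,0,0,-0.9,1],[-0.004,-0.03,0,0,0,0,1],[-0.004,-0.015,0,0,0,0,1],[0,0,0,0,0,0,1],[0,0,0,0,0,0,1]]]'

```text
time: 5.45
eef_pos: [0.4618, 0.2695, 0.1975]
tcp_rot: [1.0, 0.005, 0.001, -0.001]
contact_force: [-0.3, -0.6, -1.6]
opening: 0.706
```

Run:
```python
from h import *
im,c=cap('wrist','w3.png'); g=find(im,c,[.5074,.2741,.0275])
to(g)
```

```text
ell [269.6 143.7] [63.8 64.9] -> [0.5085 0.2752 0.0275] circ [0.5077 0.2751] 0.0321
tcp [0.4618 0.2692 0.1974] move [ 0.0463 -0.0052  0.1701] turn [-0.09 -0.14  0.57]
```

View pics/w3.png

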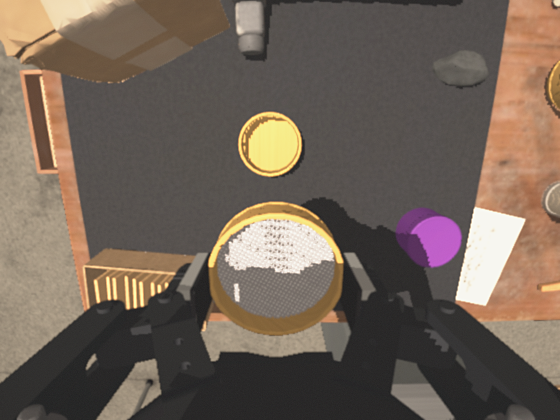

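Call:
apply_moves --moves '[[[0.016,-0.002,0.03,0,0,0.6,1],[0.016,-0.002,0.04,0,0,0,1],[0.01,0,0.03,0,0,0,1],[0,0,0.015,0,0,0,1],[0,0,0.005,0,0,0,1],[0,0,0,0,0,0,1]]]'

```text
time: 6.1
eef_pos: [0.5104, 0.2671, 0.0762]
tcp_rot: [1.0, -0.005, 0.004, -0.001]
contact_force: [-0.4, -0.2, -0.7]
opening: 0.705
```

Run:
```python
from h import *
to([.5075,.2752,.0475])
```

```text
tcp [0.5104 0.2671 0.0762] move [-0.0032 -0.008   0.0287] turn [-0.11 -0.48 -0.59]
```

Call:
apply_moves --moves '[[[-0.003,-0.009,0.012,0,-0.5,-0.6,1],[0,0,0.01,0,0,0,1],[0,0,0,0,0,0,1]]]'

```text
time: 6.4
eef_pos: [0.5092, 0.2766, 0.0555]
tcp_rot: [1.0, -0.0, 0.002, -0.002]
contact_force: [-0.3, -0.4, -1.4]
opening: 0.706
```

Run:
```python
from h import *
to([.5075,.2752,.0475])
```

```text
tcp [0.5092 0.2766 0.0555] move [-0.0017  0.0014  0.008 ] turn [-0.2  -0.2  -0.02]
```

Call:
apply_moves --moves '[[[-0.002,0.002,0.005,-0.2,-0.2,0,1],[0,0,0.005,0,0,0,1],[0,0,0,0,0,0,1]]]'

```text
time: 6.7
eef_pos: [0.5075, 0.2751, 0.0458]
tcp_rot: [1.0, 0.0, 0.001, -0.0]
contact_force: [0.6, 0.3, -1.2]
opening: 0.707
```

Run:
```python
from h import *
to([.5075,.2752,.0311])
im,c=cap('side','s1.png'); u=np.array(proj(c,[.5075,.2752,.03])).astype(int); a=im[u[1]-50:u[1]+50,u[0]-65:u[0]+65]
cv2.imwrite('pics/s1c.png',cv2.resize(a,None,fx=5,fy=5,interpolation=cv2.INTER_CUBIC)[:,:,::-1])
```

```text
tcp [0.5075 0.2751 0.0458] move [ 0.     -0.      0.0147] turn [-0.02 -0.1   0.04]
```

View pics/s1c.png

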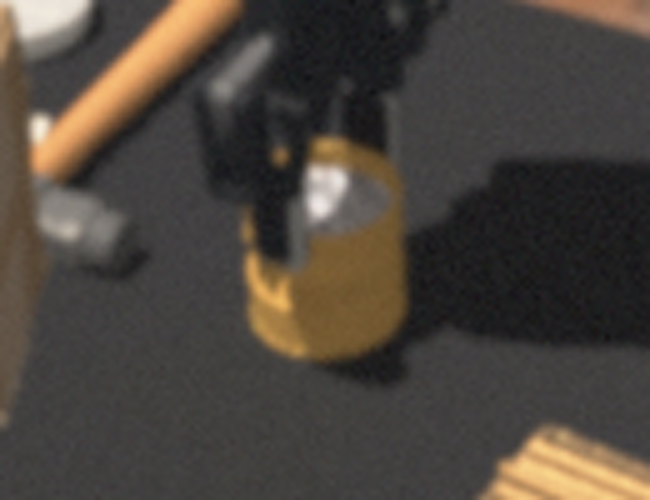

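Call:
apply_moves --moves '[[[0,0,0.006,0,0,0,1],[0,0,0.004,0,0,0,1],[0,0,0.003,0,0,0,1],[0,0,0,0,0,0,1]]]'

```text
time: 7.15
eef_pos: [0.5082, 0.2753, 0.0326]
tcp_rot: [1.0, 0.0, 0.002, -0.0]
contact_force: [-0.3, -0.4, -0.7]
opening: 0.711
```

Run:
```python
from h import *
to([.5075,.2752,.0311])
```

```text
tcp [0.5082 0.2753 0.0326] move [-0.0007  0.0001  0.0015] turn [-0.04 -0.19  0.04]
```

Call:
apply_moves --moves '[[[-0.001,0,0.0015,0,-0.2,0,1],[0,0,0,0,0,0,1],[0,0,0,0,0,0,-1],[0,0,0,0,0,0,-1],[0,0,0,0,0,0,-1],[0,0,-0.01,0,0,0,-1],[0,0,-0.03,0,0,0,-1],[0,0,-0.03,0,0,0,-1],[-0.015,0,-0.03,0,0,0,-1],[-0.02,0,-0.03,0,0,0,-1],[0,0,0,0,0,0,-1]]]'

```text
time: 8.25
eef_pos: [0.4728, 0.2755, 0.1707]
tcp_rot: [1.0, -0.0, 0.002, -0.001]
contact_force: [0.6, 0.1, -0.1]
opening: 1.002
```

Run:
```python
from h import *
im,c=cap('wrist','w4.png'); g=find(im,c,[.508,.2752,.0475])
to([.43,-.187,.2])
```

```text
ell [276.3 160.6] [73.6 74. ] -> [0.509  0.2743 0.0475] circ [0.5082 0.2743] 0.032
tcp [0.4728 0.2751 0.1687] move [-0.0425  0.4621 -0.032 ] turn [-0.08 -0.1  -0.02]
```

View pics/w4.png

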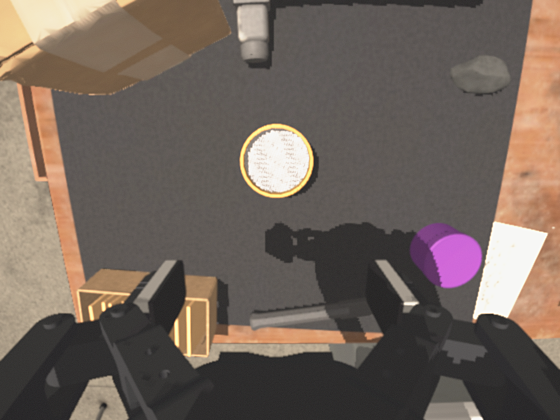

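Call:
apply_moves --moves '[[[-0.004,0.025,-0.015,0,0,0,-1],[-0.004,0.04,-0.015,0,0,0,-1],[-0.004,0.045,0,0,0,0,-1],[-0.004,0.045,0,0,0,0,-1],[-0.004,0.045,0,0,0,0,-1],[-0.004,0.045,0,0,0,0,-1],[-0.004,0.045,0,0,0,0,-1],[-0.004,0.045,0,0,0,0,-1],[-0.004,0.045,0,0,0,0,-1],[-0.004,0.04,0,0,0,0,-1],[0,0.02,0,0,0,0,-1],[0,0,0,0,0,0,-1]]]'

```text
time: 9.5
eef_pos: [0.4296, -0.1829, 0.1905]
tcp_rot: [1.0, 0.001, -0.004, -0.001]
contact_force: [0.3, 0.1, 0.2]
opening: 0.996
```

Run:
```python
from h import *
im,c=load('w4.png')
print('slidebox',[np.round(onz(c,p,.04),3) for p in [(80,275),(217,280)]],'cardbox',[np.round(onz(c,p,.1),3) for p in [(98,95),(230,33),(5,78)]],'purp',np.round(onz(c,(446,257),.04),3))
im,c=cap('wrist','w5.png'); g=find(im,c,[.460,-.187,.032])
to([*g[:2],.0106])
```

```text
slidebox [array([0.394, 0.472, 0.04 ]), array([0.39 , 0.333, 0.04 ])] cardbox [array([0.56 , 0.393, 0.1  ]), array([0.596, 0.303, 0.1  ]), array([0.572, 0.456, 0.1  ])] purp [0.415 0.108 0.04 ]
ell [280.5 160.6] [64.9 65.6] -> [ 0.4594 -0.1882  0.032 ] circ [ 0.4586 -0.1882] 0.0321
tcp [ 0.4294 -0.1818  0.1903] move [0.0315 0.0072 0.1794] turn [-0.21  0.48  0.12]
```

Call:
apply_moves --moves '[[[0.012,0.004,0.03,-0.2,0.5,0,-1],[0.012,0.004,0.04,0,0,0,-1],[0.005,0,0.04,0,0,0,-1],[0,0,0.03,0,0,0,-1],[0,0,0,0,0,0,-1],[0,0,0,0,0,0,-1]]]'

```text
time: 10.15
eef_pos: [0.461, -0.1843, 0.046]
tcp_rot: [1.0, 0.004, 0.001, -0.001]
contact_force: [0.8, -0.4, -0.2]
opening: 1.002
```

Run:
```python
from h import *
to([.459,-.1882,.0106])
```

```text
tcp [ 0.461  -0.1843  0.046 ] move [-0.0021  0.0039  0.0353] turn [-0.09 -0.08  0.43]
```

Call:
apply_moves --moves '[[[-0.002,0.004,0.012,0,0,0.4,-1],[0,0,0.012,0,0,0,-1],[0,0,0.005,0,0,0,-1],[0,0,0,0,0,0,-1]]]'

```text
time: 10.55
eef_pos: [0.4618, -0.1893, 0.0194]
tcp_rot: [1.0, 0.001, 0.004, 0.001]
contact_force: [0.2, -0.1, -0.2]
opening: 1.003
```

Run:
```python
from h import *
to([.459,-.1882,.0106])
```

```text
tcp [ 0.4618 -0.1893  0.0194] move [-0.0028 -0.0012  0.0087] turn [ 0.17 -0.48  0.08]
```

Call:
apply_moves --moves '[[[-0.003,-0.001,0.008,0,-0.5,0,-1],[0,0,0,0,0,0,-1],[0,0,0,0,0,0,0.3],[0,0,0,0,0,0,1],[0,0,0,0,0,0,1],[0,0,0,0,0,0,1],[0,0,0,0,0,0,1]]]'

```text
time: 11.25
eef_pos: [0.4595, -0.1891, 0.0123]
tcp_rot: [1.0, 0.0, 0.0, 0.002]
contact_force: [0.5, -0.2, -1.4]
opening: 0.708
```

Run:
```python
from h import *
to([.459,-.1882,.0106])
```

```text
tcp [ 0.4595 -0.1891  0.0123] move [-0.0005 -0.0009  0.0017] turn [ 0.24 -0.05  0.05]
```

Call:
apply_moves --moves '[[[0,0,-0.02,0,0,0,1],[0,0,-0.04,0,0,0,1],[0,0,-0.045,0,0,0,1],[0.003,-0.03,-0.03,0,0,0,1],[0.004,-0.045,-0.01,0,0,0,1],[0.004,-0.045,0,0,0,0,1],[0.004,-0.045,0,0,0,0,1],[0.004,-0.045,0,0,0,0,1],[0.004,-0.045,0,0,0,0,1],[0.004,-0.045,0,0,0,0,1],[0.004,-0.045,0,0,0,0,1],[0.004,-0.045,0,0,0,0,1]]]'

```text
time: 12.45
eef_pos: [0.4959, 0.2115, 0.1627]
tcp_rot: [1.0, -0.005, 0.003, 0.001]
contact_force: [1.5, -0.3, -1.1]
opening: 0.713
```

Run:
```python
from h import *
to([.509,.2745,.16])
```

```text
tcp [0.4959 0.2115 0.1627] move [ 0.0124 -0.0631  0.0026] turn [ 0.15 -0.31 -0.63]
```

Call:
apply_moves --moves '[[[0.006,-0.035,0.01,0,-0.3,-0.6,1],[0.005,-0.02,0.02,0,0,0,1],[0,0,0.025,0,0,0,1],[0,0,0.015,0,0,0,1],[0,0,0,0,0,0,1],[0,0,0,0,0,0,1]]]'

```text
time: 13.05
eef_pos: [0.5065, 0.2751, 0.09]
tcp_rot: [1.0, 0.004, 0.0, 0.001]
contact_force: [-1.0, 0.1, -1.6]
opening: 0.712
```

Run:
```python
from h import *
to([.509,.2745,.068])
```

```text
tcp [0.5065 0.2751 0.09  ] move [0.0025 0.0006 0.022 ] turn [ 0.08 -0.05  0.51]
```

Call:
apply_moves --moves '[[[0.003,0.001,0.01,0,0,0.5,1],[0,0,0.008,0,0,0,1],[0,0,0,0,0,0,1],[0,0,0,0,0,0,1]]]'

```text
time: 13.45
eef_pos: [0.5119, 0.2728, 0.0736]
tcp_rot: [1.0, -0.002, 0.003, -0.0]
contact_force: [0.7, 0.5, -1.2]
opening: 0.709
```

Run:
```python
from h import *
to([.509,.2745,.0528])
```

```text
tcp [0.5119 0.2728 0.0736] move [-0.003  -0.0017  0.0208] turn [-0.   -0.32 -0.21]
```

Call:
apply_moves --moves '[[[-0.003,-0.002,0.004,0,-0.3,-0.2,1],[0,0,0.003,0,0,0,1],[0,0,0,0,0,0,1]]]'

```text
time: 13.75
eef_pos: [0.5093, 0.275, 0.0669]
tcp_rot: [1.0, -0.0, 0.001, -0.0]
contact_force: [-0.7, 0.8, -1.0]
opening: 0.711
```

Run:
```python
from h import *
to([.509,.2745,.0528])
```

```text
tcp [0.5093 0.275  0.0669] move [-0.0003  0.0005  0.0141] turn [-0.03 -0.08 -0.01]
```

Call:
apply_moves --moves '[[[-0.001,0,0.006,0,0,0,1],[0,0,0.004,0,0,0,1],[0,0,0.003,0,0,0,1],[0,0,0,0,0,0,1]]]'

```text
time: 14.15
eef_pos: [0.5083, 0.2752, 0.053]
tcp_rot: [1.0, 0.0, 0.001, -0.0]
contact_force: [0.5, -0.2, -0.7]
opening: 0.715
```

Run:
```python
from h import *
to([.509,.2745,.0528])
```

```text
tcp [0.5083 0.2752 0.053 ] move [0.0007 0.0007 0.0002] turn [-0.04 -0.12  0.01]
```

Call:
apply_moves --moves '[[[0,0,0,0,0,0,-1],[0,0,0,0,0,0,-1],[0,0,0,0,0,0,-1],[0,0,-0.01,0,0,0,-1],[0,0,-0.03,0,0,0,-1],[0,0,-0.03,0,0,0,-1],[-0.015,0,-0.03,0,0,0,-1],[-0.02,0,-0.03,0,0,0,-1],[0,0,0,0,0,0,-1]]]'

```text
time: 15.05
eef_pos: [0.4736, 0.2754, 0.1927]
tcp_rot: [1.0, -0.0, 0.003, -0.001]
contact_force: [0.9, -0.3, 1.0]
opening: 1.002
```

Run:
```python
from h import *
im,c=cap('wrist','w6.png'); g=find(im,c,[.508,.2745,.0725])
to([.545,-.046,.2])
```

```text
ell [276.1 162.3] [74.2 75. ] -> [0.509  0.2743 0.0725] circ [0.5081 0.2741] 0.0322
tcp [0.4736 0.2749 0.1908] move [ 0.0717  0.3209 -0.0094] turn [-0.08 -0.23 -0.05]
```

Call:
apply_moves --moves '[[[0.005,0.025,-0.005,0,0,0,-1],[0.009,0.04,0,0,0,0,-1],[0.009,0.045,0,0,0,0,-1],[0.009,0.045,0,0,0,0,-1],[0.009,0.045,0,0,0,0,-1],[0.009,0.045,0,0,0,0,-1],[0.009,0.04,0,0,0,0,-1],[0.005,0.02,0,0,0,0,-1],[0,0,0,0,0,0,-1]]]'

```text
time: 16.0
eef_pos: [0.5385, -0.0423, 0.1882]
tcp_rot: [1.0, 0.001, -0.002, -0.001]
contact_force: [0.5, 0.2, -0.0]
opening: 0.998
```

Run:
```python
from h import *
im,c=cap('wrist','w7.png'); g=find(im,c,[.577,-.0455,.037])
to([*g[:2],.0115])
```

```text
ell [279.7 150.5] [67.1 67.7] -> [ 0.5794 -0.0467  0.037 ] circ [ 0.5783 -0.0467] 0.0319
tcp [ 0.538  -0.0412  0.188 ] move [0.0422 0.0062 0.1762] turn [-0.16  0.29  0.15]
```

Coarse at (.579, -.0467).

Call:
apply_moves --moves '[[[0.014,0.004,0.03,-0.2,0.3,0,-1],[0.014,0.003,0.04,0,0,0,-1],[0.008,0,0.035,0,0,0,-1],[0,0,0.025,0,0,0,-1],[0,0,0,0,0,0,-1],[0,0,0,0,0,0,-1]]]'

```text
time: 16.65
eef_pos: [0.5748, -0.0417, 0.053]
tcp_rot: [1.0, 0.004, -0.0, -0.001]
contact_force: [0.2, 0.2, 0.7]
opening: 0.998
```

Run:
```python
from h import *
to([.579,-.0467,.0115])
```

```text
tcp [ 0.5748 -0.0417  0.053 ] move [0.0041 0.0051 0.0415] turn [-0.09  0.03  0.45]
```

Call:
apply_moves --moves '[[[0.004,0.005,0.014,0,0,0.4,-1],[0,0,0.014,0,0,0,-1],[0,0,0.007,0,0,0,-1],[0,0,0,0,0,0,-1]]]'

```text
time: 17.05
eef_pos: [0.5816, -0.0448, 0.022]
tcp_rot: [1.0, 0.002, 0.003, -0.0]
contact_force: [0.3, -0.8, -0.0]
opening: 1.002
```

Run:
```python
from h import *
to([.579,-.0467,.0115])
```

```text
tcp [ 0.5816 -0.0448  0.022 ] move [-0.0027  0.0019  0.0105] turn [-0.01 -0.39  0.22]
```

Call:
apply_moves --moves '[[[-0.003,0.002,0.009,0,-0.4,0.2,-1],[0,0,0.001,0,0,0,-1],[0,0,0,0,0,0,0.3],[0,0,0,0,0,0,1],[0,0,0,0,0,0,1],[0,0,0,0,0,0,1],[0,0,0,0,0,0,1]]]'

```text
time: 17.75
eef_pos: [0.5795, -0.0471, 0.0136]
tcp_rot: [1.0, 0.0, 0.001, 0.0]
contact_force: [0.6, 0.3, -0.8]
opening: 0.722
```

Run:
```python
from h import *
to([.579,-.0467,.0115])
```

```text
tcp [ 0.5795 -0.0471  0.0136] move [-0.0005 -0.0004  0.0021] turn [ 0.03 -0.13  0.01]
```

Call:
apply_moves --moves '[[[0,0,-0.02,0,0,0,1],[0,0,-0.04,0,0,0,1],[-0.005,0,-0.045,0,0,0,1],[-0.008,-0.03,-0.035,0,0,0,1],[-0.009,-0.042,-0.01,0,0,0,1],[-0.009,-0.045,0,0,0,0,1],[-0.009,-0.045,0,0,0,0,1],[-0.009,-0.045,0,0,0,0,1],[-0.009,-0.045,0,0,0,0,1],[-0.006,-0.03,0,0,0,0,1],[0,-0.015,0,0,0,0,1],[0,0,0,0,0,0,1]]]'

```text
time: 18.95
eef_pos: [0.5119, 0.2606, 0.1691]
tcp_rot: [1.0, -0.002, 0.001, -0.001]
contact_force: [0.6, -0.1, -2.1]
opening: 0.717
```

Run:
```python
from h import *
to([.509,.2745,.1])
```

```text
tcp [0.5119 0.2606 0.1691] move [-0.0031 -0.0137  0.0691] turn [-0.17 -0.1  -0.22]
```

Call:
apply_moves --moves '[[[-0.003,-0.012,0.02,0,0,-0.2,1],[-0.001,-0.003,0.02,0,0,0,1],[0,0,0.015,0,0,0,1],[0,0,0,0,0,0,1],[0,0,0,0,0,0,1]]]'

```text
time: 19.45
eef_pos: [0.5087, 0.273, 0.1123]
tcp_rot: [1.0, -0.001, 0.001, -0.0]
contact_force: [-0.4, 0.1, -1.1]
opening: 0.725
```

Run:
```python
from h import *
to([.509,.2745,.094])
```

```text
tcp [0.5087 0.273  0.1123] move [ 0.0002 -0.0014  0.0183] turn [-0.05 -0.12 -0.08]
```

Call:
apply_moves --moves '[[[0,-0.002,0.009,0,0,0,1],[0,0,0.006,0,0,0,1],[0,0,0,0,0,0,1]]]'

```text
time: 19.75
eef_pos: [0.5104, 0.2743, 0.0981]
tcp_rot: [1.0, -0.002, 0.003, -0.001]
contact_force: [-0.5, 0.1, -1.3]
opening: 0.722
```

Run:
```python
from h import *
to([.509,.2745,.0791])
```

```text
tcp [0.5104 0.2743 0.0981] move [-0.0015 -0.0002  0.019 ] turn [-0.1  -0.29 -0.18]
```

Call:
apply_moves --moves '[[[-0.002,0,0.004,0,-0.3,-0.2,1],[0,0,0.003,0,0,0,1],[0,0,0,0,0,0,1]]]'

```text
time: 20.05
eef_pos: [0.5088, 0.2744, 0.0912]
tcp_rot: [1.0, 0.0, 0.0, -0.001]
contact_force: [-0.8, 0.0, -1.3]
opening: 0.721
```

Run:
```python
from h import *
to([.509,.2745,.0791])
```

```text
tcp [0.5088 0.2744 0.0912] move [ 0.0002 -0.0001  0.0121] turn [-0.12 -0.04  0.03]
```

Call:
apply_moves --moves '[[[0,0,0.005,0,0,0,1],[0,0,0.004,0,0,0,1],[-0.001,0,0.002,0,0,0,1],[0,0,0,0,0,0,1]]]'

```text
time: 20.45
eef_pos: [0.5078, 0.2746, 0.0794]
tcp_rot: [1.0, 0.0, 0.001, -0.001]
contact_force: [0.8, -0.2, -2.2]
opening: 0.723
```

Run:
```python
from h import *
to([.509,.2745,.0791])
```

```text
tcp [0.5078 0.2746 0.0794] move [0.0012 0.0001 0.0003] turn [-0.13 -0.06  0.05]
```

Release, retreat upward and check; then the jar at about (.448, -.063).

Call:
apply_moves --moves '[[[0,0,0,0,0,0,-1],[0,0,0,0,0,0,-1],[0,0,0,0,0,0,-1],[0,0,-0.01,0,0,0,-1],[0,0,-0.03,0,0,0,-1],[0,0,-0.03,0,0,0,-1],[-0.015,0,-0.03,0,0,0,-1],[-0.02,0,-0.03,0,0,0,-1],[0,0,0,0,0,0,-1]]]'

```text
time: 21.35
eef_pos: [0.4734, 0.2746, 0.2198]
tcp_rot: [1.0, 0.0, 0.003, -0.002]
contact_force: [0.1, 0.3, 0.9]
opening: 0.999
```

Run:
```python
from h import *
im,c=cap('wrist','w8.png'); g=find(im,c,[.508,.2745,.1025])
to([.43,-.063,.2])
```

```text
ell [276.2 162.7] [74.8 76.4] -> [0.5088 0.2737 0.1025] circ [0.5082 0.2734] 0.0325
tcp [0.4733 0.2742 0.2177] move [-0.0434  0.3373  0.0165] turn [-0.18 -0.23 -0.01]
```

Call:
apply_moves --moves '[[[0,0.025,0,0,0,0,-1],[-0.004,0.04,0,0,0,0,-1],[-0.005,0.045,0,0,0,0,-1],[-0.005,0.045,0,0,0,0,-1],[-0.005,0.045,0,0,0,0,-1],[-0.005,0.045,0,0,0,0,-1],[-0.004,0.04,0,0,0,0,-1],[-0.004,0.03,0,0,0,0,-1],[0,0.01,0,0,0,0,-1],[0,0,0,0,0,0,-1]]]'

```text
time: 22.4
eef_pos: [0.4391, -0.0629, 0.209]
tcp_rot: [1.0, 0.001, -0.002, -0.002]
contact_force: [0.1, -0.4, 0.9]
opening: 0.998
```

Run:
```python
from h import *
im,c=cap('wrist','w9.png'); h=cv2.cvtColor(im,cv2.COLOR_RGB2HSV)
g=find(im,c,[.448,-.063,.062],R0=.02,mask=cv2.inRange(h,(0,0,0),(180,255,60)),f=1.4)
to([*g[:2],.014])
```

```text
ell [275.6 180.1] [36.9 37.8] -> [ 0.4525 -0.0632  0.062 ] circ [ 0.4523 -0.0636] 0.0184
tcp [ 0.4391 -0.0622  0.2089] move [0.0144 0.002  0.1948] turn [-0.27  0.28  0.14]
```

View pics/w9.png

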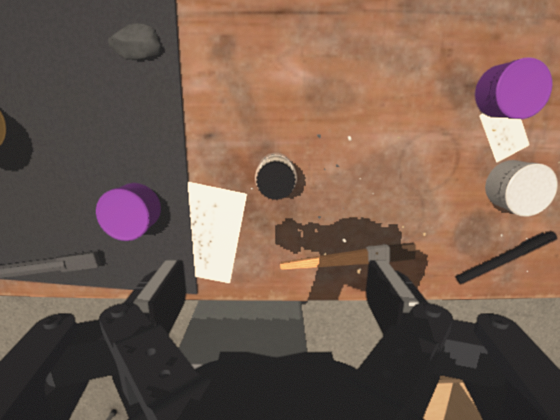

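Call:
apply_moves --moves '[[[0.006,0.001,0.03,-0.2,0.3,0,-1],[0.006,0.001,0.04,0,0,0,-1],[0,0,0.035,0,0,0,-1],[0,0,0.025,0,0,0,-1],[0,0,0,0,0,0,-1],[0,0,0,0,0,0,-1]]]'

```text
time: 23.05
eef_pos: [0.4547, -0.0565, 0.076]
tcp_rot: [1.0, 0.006, 0.002, -0.001]
contact_force: [0.4, -0.2, 0.5]
opening: 0.999
```

Run:
```python
from h import *
to([.4525,-.0633,.013])
```

```text
tcp [ 0.4547 -0.0565  0.076 ] move [-0.0025  0.0069  0.063 ] turn [-0.16 -0.24  0.7 ]
```

Call:
apply_moves --moves '[[[-0.002,0.007,0.01,0,-0.2,0.7,-1],[0,0,0.02,0,0,0,-1],[0,0,0.015,0,0,0,-1],[0,0,0.008,0,0,0,-1],[0,0,0,0,0,0,-1]]]'

```text
time: 23.55
eef_pos: [0.4587, -0.0651, 0.0273]
tcp_rot: [1.0, 0.0, 0.007, 0.001]
contact_force: [1.5, 0.7, -0.1]
opening: 1.002
```

Run:
```python
from h import *
to([.4525,-.0633,.013])
```

```text
tcp [ 0.4587 -0.0651  0.0273] move [-0.0064 -0.0018  0.0143] turn [ 0.14 -0.78  0.06]
```

Call:
apply_moves --moves '[[[-0.006,-0.002,0.006,0,-0.8,0,-1],[0,0,0.005,0,0,0,-1],[0,0,0,0,0,0,-1]]]'

```text
time: 23.85
eef_pos: [0.4541, -0.0638, 0.0177]
tcp_rot: [1.0, 0.0, 0.001, 0.002]
contact_force: [0.1, 0.4, 0.4]
opening: 0.999
```

Run:
```python
from h import *
to([.4525,-.0633,.013])
```

```text
tcp [ 0.4541 -0.0638  0.0177] move [-0.0016 -0.0006  0.0047] turn [ 0.23 -0.15  0.04]
```

Call:
apply_moves --moves '[[[-0.001,0,0.004,0,0,0,-0.5],[0,0,0,0,0,0,0],[0,0,0,0,0,0,0.3],[0,0,0,0,0,0,1],[0,0,0,0,0,0,1],[0,0,0,0,0,0,1],[0,0,0,0,0,0,1],[0,0,0,0,0,0,1]]]'

```text
time: 24.65
eef_pos: [0.4538, -0.064, 0.0142]
tcp_rot: [1.0, 0.0, 0.002, 0.002]
contact_force: [0.0, -0.5, -0.3]
opening: 0.483
```

Run:
```python
from h import *
to([.508,.154,.0165])
```

```text
tcp [ 0.4538 -0.064   0.0142] move [ 0.0544 -0.218  -0.0031] turn [ 0.26 -0.26  0.03]
```

Call:
apply_moves --moves '[[[0,0,-0.02,0,-0.2,0,1],[0,0,-0.04,0,0,0,1],[0.005,-0.015,-0.03,0,0,0,1],[0.009,-0.035,-0.01,0,0,0,1],[0.01,-0.045,0,0,0,0,1],[0.01,-0.045,0,0,0,0,1],[0.01,-0.04,0,0,0,0,1],[0.008,-0.02,0,0,0,0,1],[0,0,0,0,0,0,1],[0,0,0,0,0,0,1]]]'

```text
time: 25.65
eef_pos: [0.5061, 0.1438, 0.1164]
tcp_rot: [1.0, -0.001, -0.0, 0.001]
contact_force: [-0.3, -1.2, -0.9]
opening: 0.486
```

Run:
```python
from h import *
to([.509,.154,.0185])
```

```text
tcp [0.5061 0.1438 0.1164] move [ 0.003  -0.0105  0.0979] turn [ 0.16  0.05 -0.13]
```

Call:
apply_moves --moves '[[[0.003,-0.01,0.02,0,0,0,1],[0,0,0.03,0,0,0,1],[0,0,0.02,0,0,0,1],[0,0,0.005,0,0,0,1],[0,0,0,0,0,0,1]]]'

```text
time: 26.15
eef_pos: [0.5085, 0.1483, 0.0396]
tcp_rot: [1.0, -0.004, -0.001, 0.002]
contact_force: [0.4, -0.3, -1.4]
opening: 0.481
```

Run:
```python
from h import *
to([.509,.154,.0185])
```

```text
tcp [0.5085 0.1483 0.0396] move [ 0.0004 -0.0058  0.0211] turn [ 0.26  0.06 -0.46]
```

Call:
apply_moves --moves '[[[0,-0.006,0.007,0.2,0,-0.4,1],[0,0,0.006,0,0,0,1],[0,0,0.004,0,0,0,1],[0,0,0,0,0,0,1]]]'

```text
time: 26.55
eef_pos: [0.5106, 0.1537, 0.0243]
tcp_rot: [1.0, -0.001, 0.002, 0.0]
contact_force: [-0.4, -0.1, -2.3]
opening: 0.482
```

Run:
```python
from h import *
to([.509,.154,.0185])
```

```text
tcp [0.5106 0.1537 0.0243] move [-0.0016 -0.0003  0.0058] turn [ 0.02 -0.21 -0.13]
```

Call:
apply_moves --moves '[[[-0.001,0,0.004,0,0,0,1],[0,0,0.002,0,0,0,1],[0,0,0,0,0,0,1]]]'

```text
time: 26.85
eef_pos: [0.5103, 0.154, 0.0186]
tcp_rot: [1.0, -0.001, 0.003, 0.0]
contact_force: [-0.2, 0.2, -1.6]
opening: 0.484
```

Within a millimetre of the mat; release and rise.

Call:
apply_moves --moves '[[[0,0,0.0008,0,0,0,1],[0,0,0,0,0,0,0.2],[0,0,0,0,0,0,-0.3],[0,0,0,0,0,0,-1],[0,0,0,0,0,0,-1],[0,0,-0.02,0,0,0,-1],[0,0,-0.04,0,0,0,-1],[0,0,-0.045,0,0,0,-1],[0,0,-0.045,0,0,0,-1],[-0.005,0.02,-0.03,0,0,0,-1],[-0.005,0.04,0,0,0,0,-1],[-0.005,0.04,0,0,0,0,-1]]]'

```text
time: 28.05
eef_pos: [0.4949, 0.0547, 0.2076]
tcp_rot: [1.0, 0.003, 0.005, 0.0]
contact_force: [-0.3, 0.2, -0.1]
opening: 0.997
```

Run:
```python
from h import *
to([.415,-.335,.2])
```

```text
tcp [0.4949 0.0547 0.2076] move [-0.0825  0.3892  0.0071] turn [ 0.05 -0.56  0.36]
```

Call:
apply_moves --moves '[[[-0.008,0.04,0,0,-0.5,0.3,-1],[-0.009,0.045,0,0,0,0,-1],[-0.009,0.045,0,0,0,0,-1],[-0.009,0.045,0,0,0,0,-1],[-0.009,0.045,0,0,0,0,-1],[-0.009,0.045,0,0,0,0,-1],[-0.009,0.045,0,0,0,0,-1],[-0.008,0.04,0,0,0,0,-1],[-0.004,0.02,0,0,0,0,-1],[0,0,0,0,0,0,-1],[0,0,0,0,0,0,-1]]]'

```text
time: 29.15
eef_pos: [0.417, -0.3346, 0.214]
tcp_rot: [1.0, -0.002, 0.007, 0.004]
contact_force: [0.3, 0.5, 0.1]
opening: 1.005
```

Run:
```python
from h import *
im,c=cap('wrist','w10.png'); h=cv2.cvtColor(im,cv2.COLOR_RGB2HSV)
g=find(im,c,[.437,-.335,.038],R0=.029,mask=cv2.inRange(h,(0,0,165),(180,60,255)),f=1.2)
to([*g[:2],.010])
```

```text
ell [275.  167.4] [54.4 60.7] -> [ 0.4411 -0.3365  0.038 ] circ [ 0.4409 -0.3353] 0.0321
tcp [ 0.4172 -0.3344  0.2141] move [0.0212 0.0004 0.2044] turn [ 0.45 -0.78 -0.21]
```

View pics/w10.png

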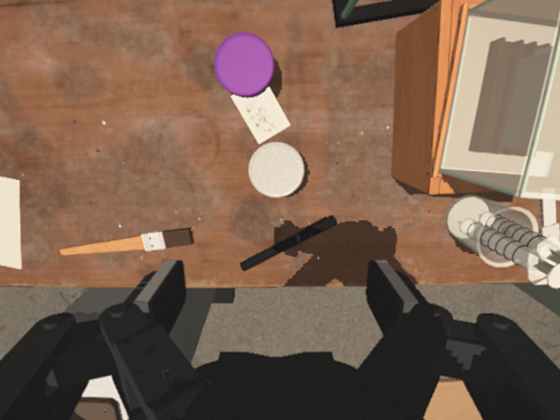

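Call:
apply_moves --moves '[[[0.01,0.002,0.03,0.4,-0.8,-0.2,-1],[0.008,0.001,0.04,0,0,0,-1],[0,0,0.04,0,0,0,-1],[0,0,0.03,0,0,0,-1],[0,0,0,0,0,0,-1],[0,0,0,0,0,0,-1]]]'

```text
time: 29.8
eef_pos: [0.4413, -0.3318, 0.0746]
tcp_rot: [1.0, 0.005, 0.003, 0.003]
contact_force: [0.7, 0.0, 0.2]
opening: 0.999
```

Run:
```python
from h import *
im,c=load('w10.png'); print(onz(c,(277,169.5),.038))
to([.439,-.337,.009])
```

```text
[ 0.43888839 -0.33853308  0.038     ]
tcp [ 0.4413 -0.3318  0.0746] move [-0.0027  0.0048  0.0656] turn [ 0.31 -0.29  0.6 ]
```

Call:
apply_moves --moves '[[[-0.002,0.006,0.01,0.3,-0.3,0.6,-1],[0,0,0.02,0,0,0,-1],[0,0,0.015,0,0,0,-1],[0,0,0.008,0,0,0,-1],[0,0,0,0,0,0,-1]]]'

```text
time: 30.3
eef_pos: [0.4439, -0.3422, 0.0271]
tcp_rot: [1.0, 0.0, 0.004, 0.005]
contact_force: [-0.5, 0.3, 0.3]
opening: 1.0
```

Run:
```python
from h import *
to([.439,-.338,.008])
```

```text
tcp [ 0.4439 -0.3422  0.0271] move [-0.0051 -0.0044  0.019 ] turn [ 0.61 -0.51  0.03]
```

Call:
apply_moves --moves '[[[-0.005,-0.004,0.008,0.5,-0.5,0,-1],[0,0,0.008,0,0,0,-1],[0,0,0,0,0,0,-1]]]'

```text
time: 30.6
eef_pos: [0.4393, -0.3391, 0.0114]
tcp_rot: [1.0, 0.0, 0.001, 0.002]
contact_force: [0.6, -0.1, 0.5]
opening: 1.004
```

Run:
```python
from h import *
to([.439,-.338,.008])
```

```text
tcp [ 0.4393 -0.3391  0.0114] move [-0.0003 -0.0011  0.0034] turn [ 0.19 -0.08  0.01]
```

Call:
apply_moves --moves '[[[0,0,0.002,0,0,0,-0.3],[0,0,0,0,0,0,0.3],[0,0,0,0,0,0,1],[0,0,0,0,0,0,1],[0,0,0,0,0,0,1],[0,0,0,0,0,0,1]]]'

```text
time: 31.2
eef_pos: [0.4396, -0.3393, 0.0096]
tcp_rot: [1.0, 0.0, 0.001, 0.002]
contact_force: [0.2, -0.7, -0.7]
opening: 0.667
```

Call:
apply_moves --moves '[[[0,0,-0.02,0,0,0,1],[0,0,-0.04,0,0,0,1],[0,0,-0.05,0,0,0,1],[0.002,-0.02,-0.05,0,0,0,1],[0.004,-0.04,-0.04,0,0,0,1],[0.004,-0.045,0,0,0,0,1],[0.004,-0.045,0,0,0,0,1],[0.004,-0.045,0,0,0,0,1],[0.004,-0.045,0,0,0,0,1],[0.004,-0.045,0,0,0,0,1],[0.004,-0.045,0,0,0,0,1],[0.004,-0.045,0,0,0,0,1]]]'

```text
time: 32.4
eef_pos: [0.4739, 0.0387, 0.2102]
tcp_rot: [1.0, -0.006, 0.004, 0.001]
contact_force: [1.4, -0.7, -0.6]
opening: 0.669
```

Run:
```python
from h import *
to([.499,.391,.2])
```

```text
tcp [0.4739 0.0387 0.2102] move [ 0.0207 -0.3526  0.0093] turn [ 0.17 -0.45 -0.7 ]
```

Call:
apply_moves --moves '[[[0.003,-0.045,0,0,-0.4,-0.7,1],[0.003,-0.045,0,0,0,0,1],[0.003,-0.045,0,0,0,0,1],[0.003,-0.045,0,0,0,0,1],[0.003,-0.045,0,0,0,0,1],[0.003,-0.045,0,0,0,0,1],[0.003,-0.035,0,0,0,0,1],[0,-0.02,0,0,0,0,1],[0,0,0,0,0,0,1],[0,0,0,0,0,0,1]]]'

```text
time: 33.4
eef_pos: [0.49, 0.3829, 0.2065]
tcp_rot: [1.0, 0.005, -0.0, 0.002]
contact_force: [0.4, 0.3, -1.1]
opening: 0.671
```

Run:
```python
from h import *
to([.499,.391,.0131])
```

```text
tcp [0.49   0.3829 0.2065] move [ 0.0092 -0.0089  0.1933] turn [0.26 0.02 0.57]
```

Call:
apply_moves --moves '[[[0.005,-0.008,0.03,0.2,0,0.5,1],[0.002,0,0.04,0,0,0,1],[0,0,0.04,0,0,0,1],[0,0,0.02,0,0,0,1],[0,0,0,0,0,0,1],[0,0,0,0,0,0,1]]]'

```text
time: 34.0
eef_pos: [0.5, 0.3843, 0.0755]
tcp_rot: [1.0, -0.003, 0.002, 0.001]
contact_force: [0.5, -0.8, -1.3]
opening: 0.664
```

Run:
```python
from h import *
to([.499,.391,.0131])
```

```text
tcp [0.5    0.3843 0.0755] move [-0.0013 -0.0067  0.0623] turn [ 0.06 -0.21 -0.35]
```

Call:
apply_moves --moves '[[[-0.001,-0.008,0.01,0,-0.2,-0.3,1],[0,0,0.02,0,0,0,1],[-0.001,-0.001,0.01,0,0,0,1],[0,0,0,0,0,0,1],[0,0,0,0,0,0,1]]]'

```text
time: 34.5
eef_pos: [0.5027, 0.3961, 0.0413]
tcp_rot: [1.0, -0.001, 0.005, -0.003]
contact_force: [0.1, 1.0, 0.3]
opening: 0.667
```

Run:
```python
from h import *
to([.499,.391,.0131])
```

```text
tcp [0.5027 0.3961 0.0413] move [-0.004   0.0053  0.0281] turn [-0.32 -0.63 -0.1 ]
```

Call:
apply_moves --moves '[[[-0.004,0.004,0.01,-0.3,-0.6,0,1],[0,0,0.008,0,0,0,1],[0,0,0,0,0,0,1]]]'

```text
time: 34.8
eef_pos: [0.4997, 0.3929, 0.0243]
tcp_rot: [1.0, -0.001, 0.002, -0.001]
contact_force: [0.1, 0.5, -1.2]
opening: 0.671
```

Run:
```python
from h import *
to([.499,.391,.0131])
```

```text
tcp [0.4997 0.3929 0.0243] move [-0.0008  0.0019  0.0112] turn [-0.11 -0.17 -0.08]
```

Call:
apply_moves --moves '[[[-0.001,0.001,0.006,0,0,0,1],[0,0,0.003,0,0,0,1],[0,0,0,0,0,0,1]]]'

```text
time: 35.1
eef_pos: [0.4987, 0.3917, 0.0144]
tcp_rot: [1.0, -0.001, 0.001, -0.001]
contact_force: [0.6, 0.3, -1.6]
opening: 0.669
```

Call:
apply_moves --moves '[[[0,0,0.001,0,0,0,1],[0,0,0,0,0,0,0],[0,0,0,0,0,0,-0.5],[0,0,0,0,0,0,-1],[0,0,0,0,0,0,-1],[0,0,-0.015,0,0,0,-1],[0,0,-0.035,0,0,0,-1],[0,0,-0.045,0,0,0,-1],[0,0,-0.045,0,0,0,-1],[-0.01,0.03,-0.04,0,0,0,-1],[-0.015,0.04,-0.02,0,0,0,-1],[-0.015,0.04,-0.01,0,0,0,-1]]]'

```text
time: 36.3
eef_pos: [0.4594, 0.2835, 0.2363]
tcp_rot: [1.0, 0.002, 0.005, -0.002]
contact_force: [0.6, -0.7, -0.2]
opening: 0.999
```

Call:
apply_moves --moves '[[[0,0.015,0,0,0,0,-1],[0,0,0,0,0,0,-1],[0,0,0,0,0,0,-1]]]'

```text
time: 36.6
eef_pos: [0.4599, 0.266, 0.2429]
tcp_rot: [1.0, 0.0, 0.01, -0.004]
contact_force: [-1.1, 0.7, -0.5]
opening: 0.999
```

Run:
```python
from h import *
im,c=cap('wrist','w11.png'); h=cv2.cvtColor(im,cv2.COLOR_RGB2HSV)
g=find(im,c,[.508,.274,.1025],f=1.15)
g=find(im,c,[.509,.154,.0655],R0=.02,mask=cv2.inRange(h,(0,0,0),(180,255,28)),f=1.3)
g=find(im,c,[.499,.391,.0415],R0=.029,mask=cv2.inRange(h,(0,0,120),(180,60,255)),f=1.2)
im,c=cap('side','s2.png'); u=np.array(proj(c,[.505,.274,.04])).astype(int); a=im[u[1]-80:u[1]+80,u[0]-105:u[0]+105]
b=cv2.resize(a,None,fx=2.6,fy=2.6,interpolation=cv2.INTER_CUBIC); w=load('w11.png')[0]
o=np.zeros((416+0,546,3),np.uint8); cv2.imwrite('pics/s2c.png',b[:,:,::-1])
```

```text
ell [267.2 147.3] [70.  70.8] -> [0.5081 0.2737 0.1025] circ [0.5074 0.2738] 0.032Traceback (most recent call last):
  File "<stdin>", line 4, in <module>
  File "h.py", line 34, in find
    h=blob(im,brass(im) if mask is None else mask,u,rad*f); q=np.array([onz(c,x[0].astype(float),p[2])[:2] for x in h],np.float32)
  File "h.py", line 21, in blob
    return cv2.convexHull(max(cs,key=cv2.contourArea))
                          ~~~^^^^^^^^^^^^^^^^^^^^^^^^
ValueError: max() iterable argument is empty
```

View pics/w11.png

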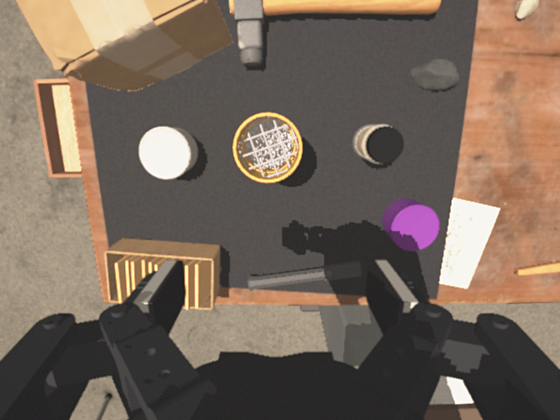

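Run:
```python
from h import *
im,c=load('w11.png'); h=cv2.cvtColor(im,cv2.COLOR_RGB2HSV)
print('jar',onz(c,(383,144.5),.0655))
find(im,c,[.499,.391,.0415],R0=.029,mask=cv2.inRange(h,(0,0,120),(180,60,255)),f=1.2)
im,c=cap('side','s2.png'); u=np.array(proj(c,[.505,.274,.04])).astype(int); a=im[u[1]-80:u[1]+80,u[0]-105:u[0]+105]
cv2.imwrite('pics/s2c.png',cv2.resize(a,None,fx=3,fy=3,interpolation=cv2.INTER_CUBIC)[:,:,::-1])
print(ctrl.get_state()['time'])
```

```text
jar [0.50875873 0.15623051 0.0655    ]
ell [164.7 152. ] [53.2 55.1] -> [0.499  0.39   0.0415] circ [0.4989 0.3895] 0.0316
36.7
```

View pics/s2c.png

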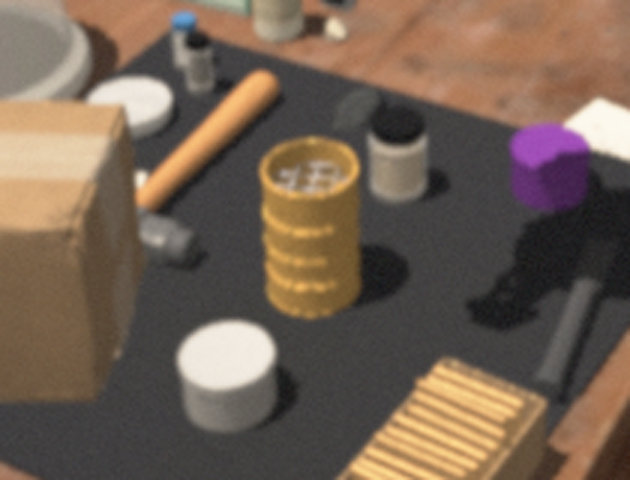

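```bash
python3 -c "
from plant import ctrl
print(ctrl.sign_off())"
```

```text
the job is handed in; nothing more can be done
None
```

The sieve nest is built, and I handed the job in at about 37 s on the robot's clock. No verdict came back.

- **Nest:** The fine, medium and coarse sieves went into the pan in that order. After each release the top rim measured level. The fit assumed full depth and gave a 32 mm radius against the true 31 mm. Centres stayed within about 1 mm of each other, around (0.508, 0.274).
- **Jar:** It stands upright about 118 mm to the right of the nest and about 1 mm farther from the robot.
- **Tin:** It stands upright about 116 mm to the left of the nest and about 9 mm nearer the robot. I set it nearer on purpose to keep the gripper clear of the cardboard box; the limit is 20 mm.
- **Last look:** The final wrist and side pictures show the stack straight, the jar and tin upright, and the gripper clear of everything. The rock was in view and undisturbed. The lens was not in the last two pictures, but nothing was handled near it after the fine sieve was picked up.
- **Checks that failed:**
  - In the final check, the colour mask for the jar's lid found nothing, so I read the jar's position from the picture by hand.
  - When I first measured the tin, the mask picked up part of the paper card beside it, so I read its centre by hand too.

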